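Make up two weld-job kits

TASK

Make up the two weld kits from the parts on the bench: the yellow tray gets the aluminium block, the pink ceramic nozzle and the black back cap; the green tray gets the dark steel block and the copper collet holder. In each tray put the heavy block into the large pocket before any small part goes in, then stand the small parts one to a small pocket (either one), everything flat on the tray's floor and upright as it stands now. Leave the white nozzle and the brass block where they are.

Things in the scene. Friction and masses are not known exactly. Their poses are not given: they have to be found in the camera images.
- yellow_tray: Yellow open kit tray, fixed to the bench, 127 mm (own x) by 117 mm (own y), 14 mm high over all; floor 3 mm thick, walls and dividers 3 mm thick and 14 mm high. Origin at the centre of its underside. One large pocket at its -x side, 64 by 111 mm inside, centred at x = -28.5 mm, y = 0 of the tray; two small pockets at its +x side, each 54 by 54 mm inside, centred at x = +33.5 mm, y = +28.5 mm and y = -28.5 mm. 
- green_tray: Green open kit tray, fixed to the bench, 127 mm (own x) by 117 mm (own y), 14 mm high over all; floor 3 mm thick, walls and dividers 3 mm thick and 14 mm high. Origin at the centre of its underside. One large pocket at its -x side, 64 by 111 mm inside, centred at x = -28.5 mm, y = 0 of the tray; two small pockets at its +x side, each 54 by 54 mm inside, centred at x = +33.5 mm, y = +28.5 mm and y = -28.5 mm. 
- alu_block: The aluminium block: a solid rectangular block, 50 mm (own x) by 36 mm (own y) by 44 mm high, standing on the bench; origin at the centre of its underside, z up. Bright silvery, with five dark holes on top, about 0.21 kg.
- steel_block: The dark steel block: a solid rectangular block, 50 mm (own x) by 36 mm (own y) by 44 mm high, standing on the bench; origin at the centre of its underside, z up. Nearly black, plain, about 0.6 kg.
- brass_block: The brass block (stays where it is): a solid rectangular block, 50 mm (own x) by 36 mm (own y) by 44 mm high, standing on the bench; origin at the centre of its underside, z up. Golden yellow, with two dark holes on top, loose.
- pink_nozzle: The pink ceramic torch nozzle: upright and round, 48 mm high; 24 mm in diameter up to 18 mm, tapering to 18 mm in diameter from 26 mm up to the flat top with a dark bore. About 30 g. Origin at the centre of its underside, z up.
- white_nozzle: A white ceramic torch nozzle (stays where it is), of the same shape and size as the pink one, loose. Origin at the centre of its underside, z up.
- copper_body: The copper collet holder of a torch, upright and round, red-brown, 46 mm high; 24 mm in diameter up to 14 mm, then tapering to 16 mm in diameter from 20 mm up to the top. About 60 g. Origin at the centre of its underside, z up.
- back_cap: The torch's back cap: upright and round, black with two narrow white bands, 48 mm high; 24 mm in diameter up to 10 mm, then 20 mm in diameter from 14 to 44 mm, with a bevelled top. About 30 g. Origin at the centre of its underside, z up.

How it is judged (in metres and radians):
At the end, for the whole second after the job is handed in: Blocks within 18 mm (tray x) and 40 mm (tray y) of their large pocket's centre, each small part within 18 mm of its own small pocket's centre in the right tray; all upright to 0.1 rad, under 6 mm above the tray's underside, released, at rest; white nozzle and brass block within 20 mm, upright (x of alu_block in the frame of yellow_tray between -0.0465 and -0.0105 m and y of alu_block in the frame of yellow_tray between -0.04 and 0.04 m and z of alu_block in the frame of yellow_tray between 0 and 0.006 m and angle between each of alu_block, steel_block, white_nozzle, brass_block's own z axis and vertical below 0.1 rad and x of steel_block in the frame of green_tray between -0.0465 and -0.0105 m and y of steel_block in the frame of green_tray between -0.04 and 0.04 m and z of steel_block in the frame of green_tray between 0 and 0.006 m and (((x of pink_nozzle in the frame of yellow_tray between 0.0155 and 0.0515 m and y of pink_nozzle in the frame of yellow_tray between 0.0105 and 0.0465 m and z of pink_nozzle in the frame of yellow_tray between 0 and 0.006 m and angle between pink_nozzle's own z axis and vertical below 0.1 rad) and (x of back_cap in the frame of yellow_tray between 0.0155 and 0.0515 m and y of back_cap in the frame of yellow_tray between -0.0465 and -0.0105 m and z of back_cap in the frame of yellow_tray between 0 and 0.006 m and angle between back_cap's own z axis and vertical below 0.1 rad)) or ((x of pink_nozzle in the frame of yellow_tray between 0.0155 and 0.0515 m and y of pink_nozzle in the frame of yellow_tray between -0.0465 and -0.0105 m and z of pink_nozzle in the frame of yellow_tray between 0 and 0.006 m and angle between pink_nozzle's own z axis and vertical below 0.1 rad) and (x of back_cap in the frame of yellow_tray between 0.0155 and 0.0515 m and y of back_cap in the frame of yellow_tray between 0.0105 and 0.0465 m and z of back_cap in the frame of yellow_tray between 0 and 0.006 m and angle between back_cap's own z axis and vertical below 0.1 rad))) and ((x of copper_body in the frame of green_tray between 0.0155 and 0.0515 m and y of copper_body in the frame of green_tray between 0.0105 and 0.0465 m and z of copper_body in the frame of green_tray between 0 and 0.006 m and angle between copper_body's own z axis and vertical below 0.1 rad) or (x of copper_body in the frame of green_tray between 0.0155 and 0.0515 m and y of copper_body in the frame of green_tray between -0.0465 and -0.0105 m and z of copper_body in the frame of green_tray between 0 and 0.006 m and angle between copper_body's own z axis and vertical below 0.1 rad)) and linear speed of each of alu_block, pink_nozzle, back_cap, steel_block, copper_body below 0.02 m/s and angular speed of each of alu_block, pink_nozzle, back_cap, steel_block, copper_body below 0.2 rad/s and distance of each of white_nozzle, brass_block from where it was at the start of the episode below 0.02 m); the robot touches nothing.
It fails at once if the pink nozzle is set down in its tray before the block is in (x of pink_nozzle in the frame of yellow_tray between -0.06 and 0.06 m and y of pink_nozzle in the frame of yellow_tray between -0.055 and 0.055 m and z of pink_nozzle in the frame of yellow_tray below 0.01 m and not (x of alu_block in the frame of yellow_tray between -0.06 and 0 m and y of alu_block in the frame of yellow_tray between -0.055 and 0.055 m and z of alu_block in the frame of yellow_tray below 0.012 m)).
It fails at once if the back cap is set down in its tray before the block is in (x of back_cap in the frame of yellow_tray between -0.06 and 0.06 m and y of back_cap in the frame of yellow_tray between -0.055 and 0.055 m and z of back_cap in the frame of yellow_tray below 0.01 m and not (x of alu_block in the frame of yellow_tray between -0.06 and 0 m and y of alu_block in the frame of yellow_tray between -0.055 and 0.055 m and z of alu_block in the frame of yellow_tray below 0.012 m)).
It fails at once if the copper collet holder is set down in its tray before the block is in (x of copper_body in the frame of green_tray between -0.06 and 0.06 m and y of copper_body in the frame of green_tray between -0.055 and 0.055 m and z of copper_body in the frame of green_tray below 0.01 m and not (x of steel_block in the frame of green_tray between -0.06 and 0 m and y of steel_block in the frame of green_tray between -0.055 and 0.055 m and z of steel_block in the frame of green_tray below 0.012 m)).
It fails at once if the white nozzle is moved more than 20 mm or knocked over (distance of white_nozzle from where it was at the start of the episode above 0.02 m or angle between white_nozzle's own z axis and vertical above 0.3 rad).
It fails at once if the brass block is moved more than 20 mm or knocked over (distance of brass_block from where it was at the start of the episode above 0.02 m or angle between brass_block's own z axis and vertical above 0.3 rad).
It also fails if it takes over 102 s, if anything falls off the work surface, if the arm or the gripper's body presses on something with over 40 N, if the wrist force passes 120 N, or if a joint passes its speed limit or range.

ROBOT

A 6-joint arm with a two-finger parallel gripper is mounted at the origin on the work surface. World frame = base frame: x ahead of the robot, y to its left, z up, the work surface at z = 0. Lengths are in m, angles in degrees, forces in N, time in s.
With the tool pointing down it reaches from about 0.3 to 0.75 m from the base axis. Payload 8.5 kg.
Tool frame: the origin (TCP) lies midway between the tips of the shut fingers; the grasp point (between the pads) lies env.tcp_to_grasp behind it (env.tcp_to_grasp is the distance from the TCP to the grasp point, in m); z points along the fingers, y is the line along which they close (so a half turn about z gives the same grasp; the last joint's range is limited). The gripper opens to 85 mm and grips with 20 to 120 N. Pads are 22 mm wide; open, the fingers measure 114 mm over their backs; the gripper's body (76 mm by 85 mm) begins 54 mm behind the grasp point. The pads swing forward as they close: fully open they stand 13 mm farther back than shut.
Start: joints at [57.622, 21.807, 74.336, -0, 83.858, -12.336], TCP at [0.188, 0.517, 0.231] pointing down, gripper open.
Joint ranges: [-178.18, 178.18], [-50.72, 133.34], [12.68, 142.11], [-81.47, 261.47], [9.98, 163.14], [-165.26, 165.26]. Speed limits (degrees/s): [136.94, 136.94, 180, 180, 180, 180].

INTERFACE

Orientations are given as a 3x3 rotation matrix whose columns are the frame's x, y, z axes.
In Python, from rig import observe, optics, job, env gives the robot as it stands. The module is installed in compiled form; this text tells all that it offers.
- The arm moves only by the shell command python3 -m jog 'ROWS' [FORCE]. ROWS is JSON, a list of rows, each a list of 7 numbers: the turn, a rotation vector about the tool's x, y, z in rad, then the shift along the tool's x, y, z in m, then the opening in per cent of the stroke, from 0 (shut) to 100 (fully open). A call has 1 to 10 rows; each row shifts and turns the commanded pose from where the row before left it, along the tool's axes as they then stand; what a row does not reach is not made up. A row lasts 1/8 s, in which the tool goes at most 62.5 mm and 10.7 degrees, less where a joint would pass 70% of its speed; a pose out of reach is approached as far as the arm can. A call is refused whole if a number of a shift passes 0.0625 or a number of a turn 0.188, either way. A call with a gripper value outside its range is refused whole. The fingers move at their own pace and stop on an object; FORCE is the grip in N (left out, the last holds). Time passes only in rows, so rows that do not move let the fingers close. It gives the time, the measured TCP pose, the force, the opening and the grip force at its end, in the units of the state.
- observe(): the state, without advancing time (a new reading comes with each control period).
- optics.get_image(name): name is "side" or "top"; returns a dict with "pixels" (480x640x3 uint8, red, green, blue), "mtx" (3x3 intrinsics, pixels), "rvec" (rotation vector, rad) and "tvec" (3), from world to camera coordinates, as OpenCV has them. Camera axes: x right, y down, z forward; pixel columns grow to the right and rows downward; lengths in m; the calibration is good to about 2 mm. A picture is of the moment at which its call begins. There is no depth.
- job.close_job(): hands the job in; it is judged then, once.
The state is a dict: "time_s": time; "q": joint angles; "qvel": joint speeds; "joint_efforts": joint torques, N m; "position": TCP position; "tool_rot": TCP orientation; "ft_force": force on the tool from outside, world axes, zero at the start; "wrist_torque": the same for the moment, N m; "grip_width": finger opening in m; "gripper_force": force on a finger pad.
Only numpy, scipy, OpenCV 4.12 (cv2) and the standard library are available. Lean on these libraries where they do the work, as an engineer would, in place of code of your own. Each camera call takes 0.05 s, during which the arm holds its last target. There are 200 camera calls.

## Working session

There is one attempt and no reset: what is moved stays moved. The work goes in short steps, Python scripts to look and compute and a shell command to move; the robot and the scene stay as the last step left them, time stands still between calls to the robot, and variables do not carry over. Pictures are saved under pics/ and viewed, at most 14 in all, crops included, and the job is handed in when it is done.

```bash
mkdir -p pics; python3 - <<'E'
from rig import observe, optics, job, env
import cv2,numpy as np
s=observe();print({k:np.round(v,4).tolist() for k,v in s.items()},env.tcp_to_grasp)
for n in("top","side"):
    im=optics.get_image(n);cv2.imwrite(f"pics/{n}0.png",im["pixels"][:,:,::-1]);np.savez(f"{n}.npz",**im)
    R=cv2.Rodrigues(im["rvec"])[0];print(n,im["mtx"].tolist(),(-R.T@np.ravel(im["tvec"])).round(3),R.round(3).tolist())
E
```

```text
{'time_s': 0.0, 'q': [57.6246, 21.841, 74.3853, -0.0003, 83.8574, -12.3364], 'qvel': [0.1068, -0.0536, -0.0742, 0.0615, 0.1215, -0.0264], 'joint_efforts': [-0.0002, -44.8468, -23.1277, -0.0003, 0.0048, -0.0], 'position': [0.1883, 0.5164, 0.2307], 'tool_rot': [[-0.9395, 0.3427, -0.0008], [0.3427, 0.9395, -0.0012], [0.0003, -0.0014, -1.0]], 'ft_force': [0.0531, 0.5941, -0.2433], 'wrist_torque': [0.016, -0.0423, 0.029], 'gripper_force': 0.0, 'grip_width': 0.0853} 0.0187
top [[489.3403911580464, 0.0, 326.7650897195938], [0.0, 489.3403911580464, 233.22551400566545], [0.0, 0.0, 1.0]] [ 0.493 -0.007  0.928] [[0.005, -1.0, -0.008], [-0.996, -0.004, -0.089], [0.089, 0.009, -0.996]]
side [[442.4907360425023, 0.0, 316.6274877617803], [0.0, 442.4907360425023, 236.04592862886602], [0.0, 0.0, 1.0]] [0.306 0.54  0.504] [[-0.89, -0.456, -0.019], [-0.271, 0.563, -0.781], [0.366, -0.69, -0.624]]
```

View pics/top0.png

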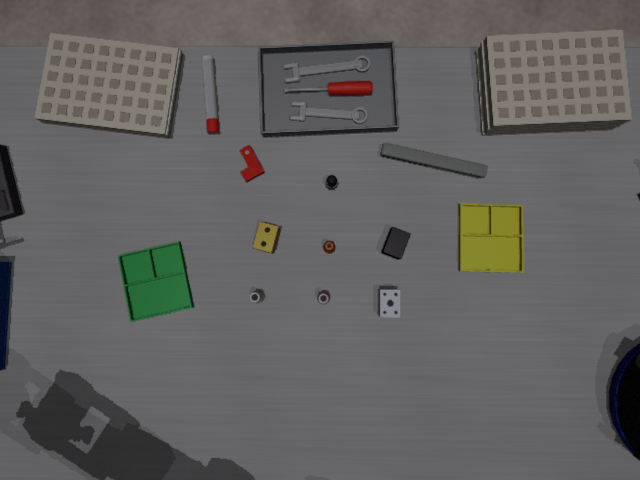

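View pics/side0.png

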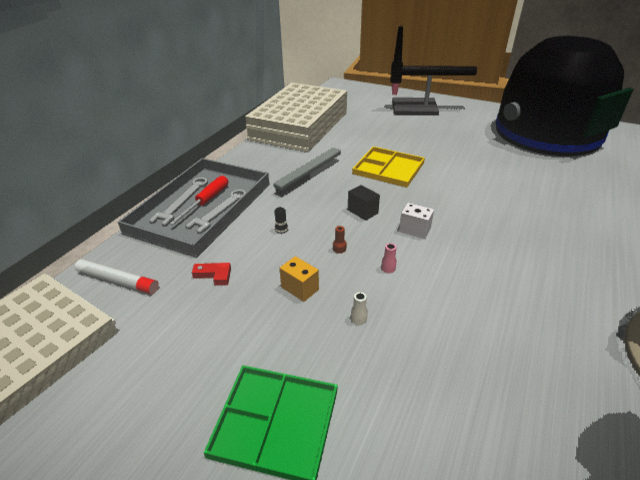

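Top view (image up is +x, left is +y): green tray ~(156,281), yellow ~(491,238), brass (266,237), steel (396,243), aluminium (390,302), white nozzle (256,296), pink (323,297), copper (329,246), cap (332,182). I'll enlarge for accuracy.

```bash
python3 - <<'E'
import cv2,numpy as np
p=np.load("top.npz")["pixels"][:,:,::-1]
def crop(x0,y0,w,h,k,name):
    c=cv2.resize(p[y0:y0+h,x0:x0+w],None,fx=k,fy=k,interpolation=cv2.INTER_CUBIC)
    c=cv2.convertScaleAbs(c,alpha=1.5,beta=10)
    for i in range(x0-x0%10+10,x0+w,10):
        cv2.line(c,((i-x0)*k,0),((i-x0)*k,6 if i%50 else 16),(0,0,255),1)
        if i%20==0: cv2.putText(c,str(i),((i-x0)*k-10,28),0,.35,(0,0,255))
    for i in range(y0-y0%10+10,y0+h,10):
        cv2.line(c,(0,(i-y0)*k),(6,(i-y0)*k),(0,0,255),1)
        if i%20==0: cv2.putText(c,str(i),(8,(i-y0)*k+4),0,.35,(0,0,255))
    return c
cv2.imwrite("pics/c1.png",crop(230,170,195,150,4,"c1"))
a=crop(110,232,94,96,4,"");b=crop(445,192,94,96,4,"")
cv2.imwrite("pics/c2.png",np.hstack([a,b]))
E
```

```text
(no output)
```

View pics/c1.png

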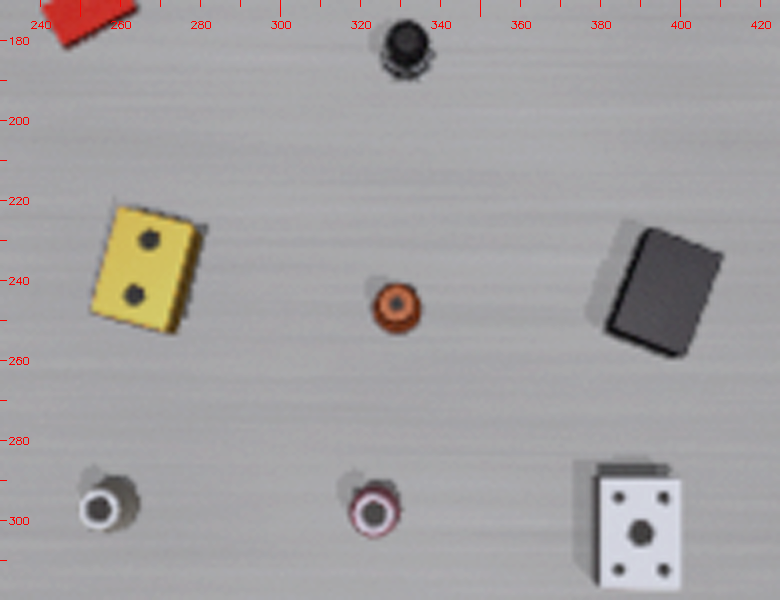

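View pics/c2.png

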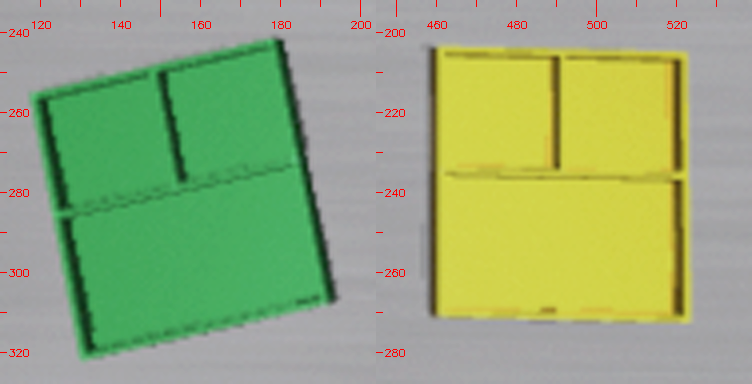

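```bash
cat > h.py <<'E'
import numpy as np,cv2
def cam(n):
    d=np.load(n+".npz");return d["mtx"],d["rvec"],d["tvec"]
def at(pts,z,n="top"):
    K,r,t=cam(n);R=cv2.Rodrigues(r)[0];c=-R.T@t.ravel()
    u=np.c_[np.atleast_2d(pts),np.ones(len(np.atleast_2d(pts)))]@np.linalg.inv(K).T@R
    return (c+u*((z-c[2])/u[:,2])[:,None])[:,:2]
def proj(p,n):
    K,r,t=cam(n);return cv2.projectPoints(np.array(p,float).reshape(-1,3),r,t,K,None)[0].reshape(-1,2)
E
python3 - <<'E'
from h import *
def C(p,o): return np.array(p)/4.+o
o=np.array([230,170])
def rect(name,p,z):
    w=at(p,z);r=cv2.minAreaRect((w*1000).astype(np.float32));c=w.mean(0)
    e=[w[1]-w[0],w[2]-w[1],w[3]-w[2],w[0]-w[3]]
    print(name,c.round(4),[ (round(np.linalg.norm(a)*1e3,1),round(np.degrees(np.arctan2(a[1],a[0])),1)) for a in e]);return c
B={}
B['alu']=rect('alu',C([(600,478),(680,478),(680,590),(600,587)],o),.044)
B['steel']=rect('steel',C([(651,229),(722,256),(686,356),(608,328)],o),.044)
B['brass']=rect('brass',C([(120,207),(197,228),(170,332),(92,310)],o),.044)
rect('green',C([(36,96),(280,40),(336,300),(85,357)],np.array([110,232])),.014)
rect('yellow',C([(57,48),(311,54),(314,322),(57,317)],np.array([445,192])),.014)
P={}
for n,p,z in(('pink',(374,513),.048),('white',(99,508),.048),('copper',(397,304),.046),('cap',(407,38),.048)):
    P[n]=at(C(p,o),z)[0];print(n,P[n].round(4))
S=np.load("side.npz")["pixels"][:,:,::-1].copy()
for n,z in(('pink',.048),('white',.048),('copper',.046),('cap',.048)):print(n,proj([*P[n],z],'side').round(1).tolist(),proj([*P[n],0],'side').round(1).tolist())
for n in B:print(n,proj([*B[n],.044],'side').round(1).tolist())
c=cv2.resize(S[150:340,255:445],None,fx=3.1,fy=3.1,interpolation=cv2.INTER_CUBIC)
for n,z in(('pink',.048),('white',.048),('copper',.046),('cap',.048)):
    for zz in(z,0):
        q=(proj([*P[n],zz],'side')[0]-(255,150))*3.1;cv2.drawMarker(c,tuple(int(v) for v in q),(0,255,0),0,8)
for n in B:
    q=(proj([*B[n],.044],'side')[0]-(255,150))*3.1;cv2.drawMarker(c,tuple(int(v) for v in q),(0,255,0),0,8)
cv2.imwrite("pics/s1.png",c)
E
```

```text
alu [ 0.447  -0.1131] [(np.float64(35.8), np.float64(-89.7)), (np.float64(49.7), np.float64(179.5)), (np.float64(35.7), np.float64(88.2)), (np.float64(48.3), np.float64(-0.3))]
steel [ 0.5551 -0.1259] [(np.float64(34.3), np.float64(-110.8)), (np.float64(48.3), np.float64(159.8)), (np.float64(37.2), np.float64(70.4)), (np.float64(49.1), np.float64(-23.7))]
brass [0.5646 0.1105] [(np.float64(36.4), np.float64(-105.1)), (np.float64(48.7), np.float64(166.2)), (np.float64(36.8), np.float64(74.5)), (np.float64(48.5), np.float64(-14.2))]
green [0.4837 0.3188] [(np.float64(116.9), np.float64(-76.8)), (np.float64(124.4), np.float64(-166.1)), (np.float64(118.8), np.float64(103.0)), (np.float64(123.9), np.float64(13.0))]
yellow [ 0.5672 -0.3064] [(np.float64(119.0), np.float64(-91.2)), (np.float64(125.5), np.float64(178.9)), (np.float64(119.0), np.float64(89.2)), (np.float64(126.2), np.float64(-1.1))]
pink [0.4555 0.0059]
white [0.4571 0.1288]
copper [ 0.5491 -0.004 ]
cap [ 0.6705 -0.008 ]
pink [[390.7, 245.5]] [[388.2, 267.6]]
white [[360.0, 295.5]] [[358.6, 318.1]]
copper [[340.1, 227.6]] [[339.7, 248.3]]
cap [[279.7, 207.7]] [[281.5, 228.8]]
alu [[417.7, 210.0]]
steel [[364.1, 192.2]]
brass [[299.5, 267.0]]
```

View pics/s1.png

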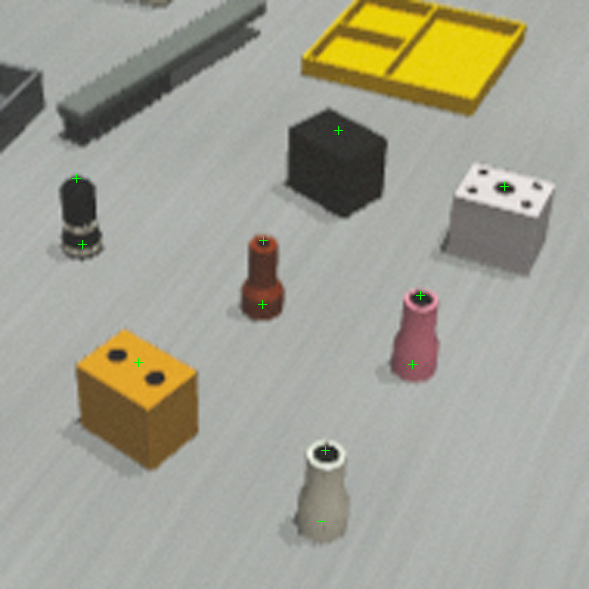

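The side-view projections of the top-view estimates fall on the objects (within ~1–2 mm), so the map holds. Now a helper for the offsets.

```bash
cat > to.py <<'E'
import sys,numpy as np
from rig import observe
from scipy.spatial.transform import Rotation as Ro
x,y,z,psi=map(float,sys.argv[1:])
s=observe();R=np.array(s["tool_rot"]);a=np.radians(psi)
yt=np.array([np.cos(a),np.sin(a),0]);zt=np.array([0,0,-1.]);T=np.c_[np.cross(yt,zt),yt,zt]
print("turn",Ro.from_matrix(R.T@T).as_rotvec().round(4),"then shift",(T.T@(np.array([x,y,z])-s["position"])).round(4))
E
python3 to.py .447 -.1131 .12 90
```

```text
turn [-0.0012 -0.0005 -0.3497] then shift [-0.2587 -0.6296  0.1108]
```

```bash
python3 -m jog '[[0,0,-0.175,0,0,0.05,100],[0,0,-0.175,0,0,0.05,100],[0,0,0,-0.023,-0.057,0,100],[0,0,0,-0.023,-0.057,0,100],[0,0,0,-0.023,-0.057,0,100],[0,0,0,-0.023,-0.057,0,100],[0,0,0,-0.023,-0.057,0,100],[0,0,0,-0.023,-0.057,0,100]]'; python3 -m jog '[[0,0,0,-0.024,-0.057,0,100],[0,0,0,-0.024,-0.057,0,100],[0,0,0,-0.024,-0.057,0,100],[0,0,0,-0.024,-0.057,0,100],[0,0,0,-0.024,-0.057,0,100],[0,0,0,0,0,0,100],[0,0,0,0,0,0,100]]';python3 to.py .447 -.1131 .011 90
```

```text
time_s: 1.1
position: [0.3269, 0.1729, 0.1314]
tool_rot: [[-1.0, -0.001, 0.0], [-0.001, 1.0, 0.0], [-0.0, 0.0, -1.0]]
ft_force: [1.6, 0.8, 0.2]
grip_width: 0.0855
gripper_force: 0.0
time_s: 1.98
position: [0.4461, -0.1099, 0.131]
tool_rot: [[-1.0, 0.0, -0.001], [0.0, 1.0, 0.001], [0.001, 0.001, -1.0]]
ft_force: [-0.1, 0.7, -1.2]
grip_width: 0.0856
gripper_force: 0.0
turn [ 0.0008 -0.0012 -0.0002] then shift [-0.0009 -0.0032  0.12  ]
```

```bash
python3 -m jog '[[0,0,0,-0.001,-0.003,0.04,100],[0,0,0,0,0,0.04,100],[0,0,0,0,0,0.03,100],[0,0,0,0,0,0.01,100],[0,0,0,0,0,0,20],[0,0,0,0,0,0,20],[0,0,0,0,0,0,20],[0,0,0,0,0,0,20],[0,0,0,0,0,0,20],[0,0,0,0,0,0,20]]' 60; python3 -m jog '[[0,0,0,0,0,-0.02,20],[0,0,0,0,0,-0.05,20],[0,0,0,0,0,-0.05,20],[0,0,0,0,0,0,20]]'; python3 to.py .5387 -.3059 .12 89
```

```text
time_s: 3.22
position: [0.4481, -0.1134, 0.0125]
tool_rot: [[-1.0, -0.0, 0.002], [-0.0, 1.0, -0.001], [-0.002, -0.001, -1.0]]
ft_force: [-0.4, 0.7, 7.0]
grip_width: 0.0354
gripper_force: 60.3
time_s: 3.72
position: [0.4489, -0.1139, 0.1347]
tool_rot: [[-1.0, -0.0, 0.007], [-0.0, 1.0, -0.004], [-0.007, -0.004, -1.0]]
ft_force: [-0.2, -0.3, -1.1]
grip_width: 0.0355
gripper_force: 60.6
turn [-0.0037  0.007   0.0178] then shift [-0.0931 -0.1904  0.0147]
```

```bash
python3 -m jog '[[0,0,0.018,-0.023,-0.048,0,20],[0,0,0,-0.023,-0.048,0,20],[0,0,0,-0.023,-0.048,0,20],[0,0,0,-0.023,-0.047,0,20],[0,0,0,0,0,0.05,20],[0,0,0,0,0,0.03,20],[0,0,0,0,0,0,20],[0,0,0,0,0,0,20],[0,0,0,0,0,0,20]]'; python3 to.py .5387 -.3059 .0165 89
```

```text
time_s: 4.85
position: [0.5376, -0.3058, 0.0528]
tool_rot: [[-1.0, 0.018, 0.002], [0.018, 1.0, -0.002], [-0.002, -0.002, -1.0]]
ft_force: [-0.1, 0.5, -2.1]
grip_width: 0.0354
gripper_force: 60.5
turn [-0.0016  0.002  -0.0002] then shift [-0.0011 -0.0001  0.0363]
```

```bash
python3 -m jog '[[0,0,0,0,0,0.02,20],[0,0,0,0,0,0.01,20],[0,0,0,0,0,0.003,20],[0,0,0,0,0,0.003,20],[0,0,0,0,0,0,20],[0,0,0,0,0,0,20]]'
```

```text
time_s: 5.6
position: [0.5372, -0.3056, 0.0157]
tool_rot: [[-1.0, 0.018, 0.0], [0.018, 1.0, -0.0], [-0.0, -0.0, -1.0]]
ft_force: [0.1, -0.5, -2.3]
grip_width: 0.035
gripper_force: 60.8
```

Next release, rise and head for the steel block (0.555, −0.126), yaw 69.

```bash
python3 -m jog '[[0,0,0,0,0,0,70],[0,0,0,0,0,0,70],[0,0,0,0,0,0,70],[0,0,0,0,0,-0.02,70],[0,0,0,0,0,-0.05,70],[0,0,0,0,0,-0.04,100],[0,0,0.175,0,0,0,100],[0,0,0.175,0,0,0,100],[0,0,0,0,0,0,100]]'; python3 to.py .5551 -.1255 .011 69
```

```text
time_s: 6.72
position: [0.537, -0.3055, 0.1254]
tool_rot: [[-0.934, 0.358, 0.0], [0.358, 0.934, -0.0], [-0.0, -0.0, -1.0]]
ft_force: [-0.5, -0.2, -1.2]
grip_width: 0.0852
gripper_force: 0.0
turn [-0.      0.0001  0.0003] then shift [0.0476 0.1745 0.1144]
```

```bash
python3 -m jog '[[0,0,0,0.012,0.044,0,100],[0,0,0,0.012,0.044,0,100],[0,0,0,0.012,0.044,0,100],[0,0,0,0.012,0.043,0,100],[0,0,0,0,0,0.05,100],[0,0,0,0,0,0,100],[0,0,0,0,0,0,100]]'; python3 to.py .5551 -.1255 .011 69; python3 - <<'E'
from rig import optics
import cv2,numpy as np
t=optics.get_image("top")["pixels"][180:290,370:540,::-1];s=optics.get_image("side")["pixels"][130:280,310:460,::-1]
t=cv2.resize(t,None,fx=2.5,fy=2.5);s=cv2.resize(s,None,fx=2.2,fy=2.2)
o=np.zeros((330,760,3),np.uint8);o[:275,:425]=t;o[:330,425:755]=s;cv2.imwrite("pics/p5.png",o)
E
```

```text
time_s: 7.6
position: [0.5558, -0.1257, 0.0766]
tool_rot: [[-0.933, 0.359, 0.001], [0.359, 0.933, -0.001], [-0.001, -0.0, -1.0]]
ft_force: [0.0, -0.8, -0.1]
grip_width: 0.0853
gripper_force: 0.0
turn [-0.0001  0.0014 -0.0003] then shift [ 0.0007 -0.0001  0.0656]
```

View pics/p5.png

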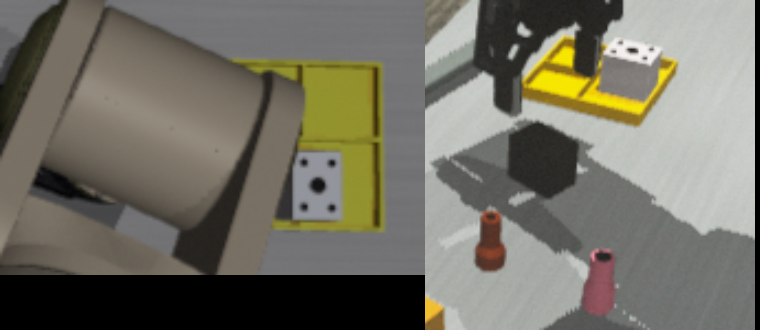

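The aluminium block (crop px 318,185; side 630,65) sits flat in the large pocket; the open gripper is over the steel block (side 545,155). Grip and lift.

```bash
python3 -m jog '[[0,0,0,0,0,0.04,100],[0,0,0,0,0,0.025,100],[0,0,0,0,0,0,100],[0,0,0,0,0,0,20],[0,0,0,0,0,0,20],[0,0,0,0,0,0,20],[0,0,0,0,0,0,20],[0,0,0,0,0,0,20],[0,0,0,0,0,0,20]]' 90; python3 -m jog '[[0,0,0,0,0,-0.02,20],[0,0,0,0,0,-0.05,20],[0,0,0,0,0,-0.05,20],[0,0,-0.148,0,0,0,20],[0,0,-0.148,0,0,0,20],[0,0,-0.148,0,0,0,20],[0,0,-0.148,0,0,0,20],[0,0,0,0,0,0,20]]'; python3 to.py .456 .3122 .12 103.3
```

```text
time_s: 8.82
position: [0.5557, -0.1254, 0.0116]
tool_rot: [[-0.933, 0.359, 0.002], [0.359, 0.933, -0.001], [-0.002, -0.001, -1.0]]
ft_force: [-2.1, -1.6, 6.4]
grip_width: 0.0349
gripper_force: 90.8
time_s: 9.82
position: [0.5546, -0.1246, 0.1296]
tool_rot: [[-0.975, -0.221, -0.002], [-0.221, 0.975, 0.001], [0.002, 0.001, -1.0]]
ft_force: [0.1, 0.1, -7.2]
grip_width: 0.0351
gripper_force: 92.1
turn [ 0.0013 -0.0017 -0.0092] then shift [-0.0046  0.4478  0.0096]
```

```bash
python3 -m jog '[[0,0,-0.009,0,0.03,0,20],[0,0,0,0,0.052,0,20],[0,0,0,0,0.052,0,20],[0,0,0,0,0.052,0,20],[0,0,0,0,0.052,0,20],[0,0,0,0,0.052,0,20],[0,0,0,0,0.052,0,20],[0,0,0,-0.002,0.052,0,20],[0,0,0,-0.002,0.052,0,20],[0,0,0,0,0,0.05,20]]'; python3 -m jog '[[0,0,0,0,0,0.03,20],[0,0,0,0,0,0,20],[0,0,0,0,0,0,20]]'; python3 to.py .456 .3122 .0155 103.3
```

```text
time_s: 11.08
position: [0.4571, 0.314, 0.0823]
tool_rot: [[-0.973, -0.232, 0.008], [-0.232, 0.973, 0.004], [-0.008, 0.002, -1.0]]
ft_force: [-0.0, -1.0, -9.6]
grip_width: 0.0348
gripper_force: 92.6
time_s: 11.45
position: [0.457, 0.3102, 0.0515]
tool_rot: [[-0.973, -0.23, 0.002], [-0.23, 0.973, 0.001], [-0.002, 0.0, -1.0]]
ft_force: [-0.0, -0.4, -7.0]
grip_width: 0.0349
gripper_force: 92.3
turn [ 0.0003  0.0019 -0.0006] then shift [0.0005 0.0022 0.036 ]
```

```bash
python3 -m jog '[[0,0,0,0,0,0.02,20],[0,0,0,0,0,0.01,20],[0,0,0,0,0,0.003,20],[0,0,0,0,0,0.003,20],[0,0,0,0,0,0,20],[0,0,0,0,0,0,20]]'
```

```text
time_s: 12.2
position: [0.4565, 0.3101, 0.0147]
tool_rot: [[-0.973, -0.231, 0.001], [-0.231, 0.973, 0.0], [-0.001, 0.0, -1.0]]
ft_force: [-0.3, 0.1, -5.5]
grip_width: 0.0349
gripper_force: 92.9
```

```bash
python3 -m jog '[[0,0,0,0,0,0,70],[0,0,0,0,0,0,70],[0,0,0,0,0,0,70],[0,0,0,0,0,-0.02,70],[0,0,0,0,0,-0.05,70],[0,0,0,0,0,-0.04,70],[0,0,0.18,0,0,0,70],[0,0,0.052,0,0,0,70],[0,0,0,0,0,0,70]]'; python3 to.py .5491 -.004 .12 90; python3 - <<'E'
from rig import optics
import cv2,numpy as np
t=optics.get_image("top")["pixels"][220:330,90:240,::-1];s=optics.get_image("side")["pixels"][280:480,180:380,::-1]
t=cv2.resize(t,None,fx=2.5,fy=2.5);s=cv2.resize(s,None,fx=1.7,fy=1.7)
o=np.zeros((340,720,3),np.uint8);o[:275,:375]=t;o[:340,375:715]=s;cv2.imwrite("pics/p6.png",o)
E
```

```text
time_s: 13.32
position: [0.4563, 0.31, 0.1245]
tool_rot: [[-1.0, -0.002, 0.0], [-0.002, 1.0, 0.0], [-0.0, 0.0, -1.0]]
ft_force: [-0.3, -0.2, 0.0]
grip_width: 0.06
gripper_force: 0.0
turn [0.0001 0.0003 0.0018] then shift [-0.0928 -0.314   0.0045]
```

View pics/p6.png

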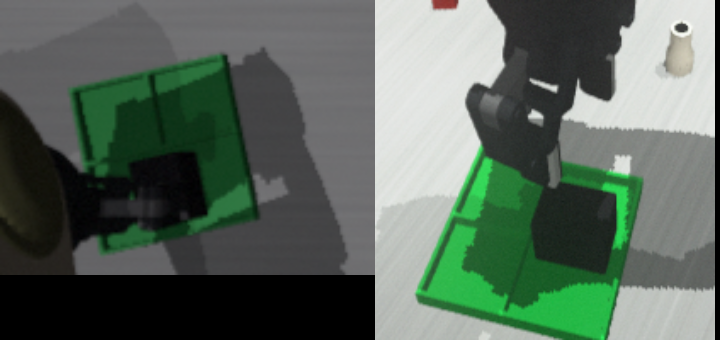

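```bash
python3 -m jog '[[0,0,0,-0.016,-0.053,0,70],[0,0,0,-0.016,-0.053,0,70],[0,0,0,-0.016,-0.052,0,70],[0,0,0,-0.015,-0.052,0,70],[0,0,0,-0.015,-0.052,0,70],[0,0,0,-0.015,-0.052,0,70],[0,0,0,0,0,0.04,70],[0,0,0,0,0,0,70],[0,0,0,0,0,0,70]]'; python3 to.py .5491 -.004 .022 90
```

```text
time_s: 14.55
position: [0.55, -0.0035, 0.0854]
tool_rot: [[-1.0, -0.002, 0.001], [-0.002, 1.0, -0.0], [-0.001, -0.0, -1.0]]
ft_force: [-0.2, 0.1, 0.7]
grip_width: 0.0597
gripper_force: 0.0
turn [-0.0002  0.001   0.0024] then shift [ 0.0009 -0.0005  0.0634]
```

```bash
python3 -m jog '[[0,0,0,0.001,0,0.04,70],[0,0,0,0,0,0.0235,70],[0,0,0,0,0,0,70],[0,0,0,0,0,0,5],[0,0,0,0,0,0,5],[0,0,0,0,0,0,5],[0,0,0,0,0,0,5],[0,0,0,0,0,0,5],[0,0,0,0,0,0,5],[0,0,0,0,0,0,5]]' 25; python3 -m jog '[[0,0,0,0,0,-0.02,5],[0,0,0,0,0,-0.05,5],[0,0,0,0,0,-0.04,5],[0,0,-0.115,0,0,0,5],[0,0,-0.115,0,0,0,5],[0,0,0,0,0,0,5]]'; python3 to.py .5229 .2988 .12 103.3
```

```text
time_s: 15.8
position: [0.5493, -0.0039, 0.022]
tool_rot: [[-1.0, -0.001, 0.002], [-0.001, 1.0, -0.0], [-0.002, -0.0, -1.0]]
ft_force: [-1.8, -0.5, 7.6]
grip_width: 0.0144
gripper_force: 24.5
time_s: 16.55
position: [0.5486, -0.0039, 0.1311]
tool_rot: [[-0.974, -0.228, 0.0], [-0.228, 0.974, -0.0], [-0.0, -0.0, -1.0]]
ft_force: [0.4, -0.1, -0.5]
grip_width: 0.0145
gripper_force: 24.5
turn [-0.0001  0.0002 -0.002 ] then shift [-0.0446  0.3005  0.0111]
```

```bash
python3 -m jog '[[0,0,0,-0.007,0.05,0,5],[0,0,0,-0.007,0.05,0,5],[0,0,0,-0.007,0.05,0,5],[0,0,0,-0.008,0.05,0,5],[0,0,0,-0.008,0.05,0,5],[0,0,0,-0.008,0.05,0,5],[0,0,0,0,0,0.05,5],[0,0,0,0,0,0.02,5],[0,0,0,0,0,0,5],[0,0,0,0,0,0,5]]'; python3 to.py .5229 .2988 .0255 103.3
```

```text
time_s: 17.8
position: [0.5243, 0.2985, 0.0619]
tool_rot: [[-0.974, -0.228, 0.002], [-0.228, 0.974, 0.001], [-0.002, 0.0, -1.0]]
ft_force: [-0.8, -0.2, -0.6]
grip_width: 0.0146
gripper_force: 24.6
turn [ 0.0002  0.0017 -0.0022] then shift [0.0013 0.0006 0.0364]
```

```bash
python3 -m jog '[[0,0,0,0.001,0,0.02,5],[0,0,0,0,0,0.01,5],[0,0,0,0,0,0.003,5],[0,0,0,0,0,0.0025,5],[0,0,0,0,0,0,5],[0,0,0,0,0,0,5]]';python3 -m jog '[[0,0,0,0,0,0,45],[0,0,0,0,0,0,45],[0,0,0,0,0,0,45],[0,0,0,0,0,-0.03,45],[0,0,0,0,0,-0.05,45],[0,0,0.117,0,0,-0.02,70],[0,0,0.117,0,0,0,70],[0,0,0,0,0,0,70]]'; python3 to.py .4555 .0059 .12 90; python3 - <<'E'
from rig import optics
import cv2,numpy as np
t=optics.get_image("top")["pixels"][220:330,90:240,::-1];s=optics.get_image("side")["pixels"][280:480,180:380,::-1]
t=cv2.resize(t,None,fx=2.5,fy=2.5);s=cv2.resize(s,None,fx=1.7,fy=1.7)
o=np.zeros((340,720,3),np.uint8);o[:275,:375]=t;o[:340,375:715]=s;cv2.imwrite("pics/p7.png",o)
E
```

```text
time_s: 18.55
position: [0.5229, 0.2983, 0.0257]
tool_rot: [[-0.973, -0.229, 0.001], [-0.229, 0.973, 0.0], [-0.001, 0.0, -1.0]]
ft_force: [-0.5, 0.7, -0.2]
grip_width: 0.0145
gripper_force: 24.6
time_s: 19.55
position: [0.5227, 0.2982, 0.1255]
tool_rot: [[-1.0, 0.002, 0.0], [0.002, 1.0, 0.0], [-0.0, 0.0, -1.0]]
ft_force: [0.1, 0.7, 0.2]
grip_width: 0.0598
gripper_force: 0.0
turn [ 0.      0.0001 -0.0018] then shift [ 0.0672 -0.2923  0.0055]
```

View pics/p7.png

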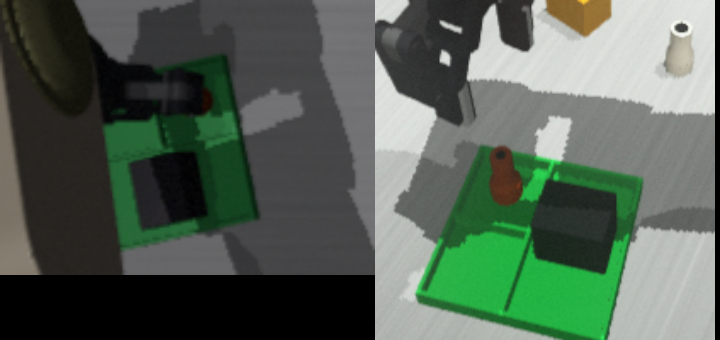

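Copper stands upright in its small pocket (side crop 505,190), steel beside it (575,230). On to the pink nozzle.

```bash
python3 -m jog '[[0,0,0,0.011,-0.049,0,70],[0,0,0,0.011,-0.049,0,70],[0,0,0,0.011,-0.049,0,70],[0,0,0,0.011,-0.049,0,70],[0,0,0,0.011,-0.048,0,70],[0,0,0,0.012,-0.048,0,70],[0,0,0,0,0,0.035,70],[0,0,0,0,0,0,70],[0,0,0,0,0,0,70]]'; python3 to.py .4555 .0059 .026 90
```

```text
time_s: 20.78
position: [0.4553, 0.0067, 0.091]
tool_rot: [[-1.0, 0.001, 0.0], [0.001, 1.0, -0.0], [-0.0, -0.0, -1.0]]
ft_force: [-0.5, 0.1, 0.8]
grip_width: 0.0596
gripper_force: 0.0
turn [-0.0001  0.0004 -0.0012] then shift [-0.0002 -0.0008  0.065 ]
```

```bash
python3 -m jog '[[0,0,0,0,-0.001,0.04,70],[0,0,0,0,0,0.025,70],[0,0,0,0,0,0,70],[0,0,0,0,0,0,5],[0,0,0,0,0,0,5],[0,0,0,0,0,0,5],[0,0,0,0,0,0,5],[0,0,0,0,0,0,5],[0,0,0,0,0,0,5],[0,0,0,0,0,0,5]]' 25; python3 -m jog '[[0,0,0,0,0,-0.02,5],[0,0,0,0,0,-0.05,5],[0,0,0,0,0,-0.04,5],[0,0,0.017,0,0,0,5],[0,0,0,0,0,0,5]]'; python3 to.py .6012 -.2785 .12 89
```

```text
time_s: 22.02
position: [0.4555, 0.0054, 0.0263]
tool_rot: [[-1.0, 0.003, 0.002], [0.003, 1.0, -0.0], [-0.002, -0.0, -1.0]]
ft_force: [-0.3, 1.9, 8.3]
grip_width: 0.0164
gripper_force: 24.6
time_s: 22.65
position: [0.4545, 0.0055, 0.1349]
tool_rot: [[-1.0, 0.02, -0.001], [0.02, 1.0, 0.0], [0.001, 0.0, -1.0]]
ft_force: [-0.0, 0.1, 0.1]
grip_width: 0.0163
gripper_force: 24.5
turn [ 0.0002 -0.0007 -0.0025] then shift [-0.1517 -0.2814  0.0149]
```

```bash
python3 -m jog '[[0,0,0,-0.025,-0.047,0,5],[0,0,0,-0.025,-0.047,0,5],[0,0,0,-0.025,-0.047,0,5],[0,0,0,-0.025,-0.047,0,5],[0,0,0,-0.026,-0.047,0,5],[0,0,0,-0.026,-0.046,0,5],[0,0,0,0,0,0.05,5],[0,0,0,0,0,0.02,5],[0,0,0,0,0,0,5],[0,0,0,0,0,0,5]]'; python3 to.py .6012 -.2785 .0297 89
```

```text
time_s: 23.9
position: [0.6016, -0.2787, 0.0658]
tool_rot: [[-1.0, 0.02, 0.001], [0.02, 1.0, -0.0], [-0.001, -0.0, -1.0]]
ft_force: [-0.2, -0.1, -0.7]
grip_width: 0.0165
gripper_force: 24.6
turn [-0.0004  0.0005 -0.0022] then shift [0.0004 0.0002 0.0361]
```

```bash
python3 -m jog '[[0,0,0,0,0,0.02,5],[0,0,0,0,0,0.01,5],[0,0,0,0,0,0.003,5],[0,0,0,0,0,0.0025,5],[0,0,0,0,0,0,5],[0,0,0,0,0,0,5]]';python3 -m jog '[[0,0,0,0,0,0,45],[0,0,0,0,0,0,45],[0,0,0,0,0,0,45],[0,0,0,0,0,-0.03,45],[0,0,0,0,0,-0.05,45],[0,0,0,0,0,-0.02,70],[0,0,0,0,0,0,70]]'; python3 to.py .6705 -.008 .12 89
```

```text
time_s: 24.65
position: [0.6015, -0.2786, 0.0302]
tool_rot: [[-1.0, 0.02, 0.0], [0.02, 1.0, -0.0], [-0.0, -0.0, -1.0]]
ft_force: [-0.3, -0.9, 0.0]
grip_width: 0.0167
gripper_force: 24.6
time_s: 25.52
position: [0.6018, -0.2789, 0.1313]
tool_rot: [[-1.0, 0.02, 0.003], [0.02, 1.0, -0.002], [-0.003, -0.002, -1.0]]
ft_force: [-0.5, 0.1, -1.1]
grip_width: 0.0599
gripper_force: 0.0
turn [-0.0018  0.0027 -0.0023] then shift [-0.0639  0.272   0.0113]
```

```bash
python3 -m jog '[[0,0,0,-0.011,0.046,0,70],[0,0,0,-0.011,0.046,0,70],[0,0,0,-0.011,0.045,0,70],[0,0,0,-0.011,0.045,0,70],[0,0,0,-0.01,0.045,0,70],[0,0,0,-0.01,0.045,0,70],[0,0,0,0,0,0.035,70],[0,0,0,0,0,0,70],[0,0,0,0,0,0,70]]'; python3 to.py .6705 -.008 .017 89; python3 - <<'E'
from rig import optics
import cv2,numpy as np
t=optics.get_image("top")["pixels"][150:290,300:540,::-1];s=optics.get_image("side")["pixels"][130:280,250:440,::-1]
t=cv2.resize(t,None,fx=1.6,fy=1.6);s=cv2.resize(s,None,fx=2,fy=2)
o=np.zeros((300,770,3),np.uint8);o[:224,:384]=t;o[:300,384:764]=s;cv2.imwrite("pics/p8.png",o)
E
```

```text
time_s: 26.65
position: [0.6708, -0.0085, 0.095]
tool_rot: [[-1.0, 0.021, -0.0], [0.021, 1.0, -0.0], [0.0, -0.0, -1.0]]
ft_force: [0.3, -0.4, 0.9]
grip_width: 0.0599
gripper_force: 0.0
turn [-0.     -0.0002 -0.0031] then shift [0.0003 0.0005 0.078 ]
```

View pics/p8.png

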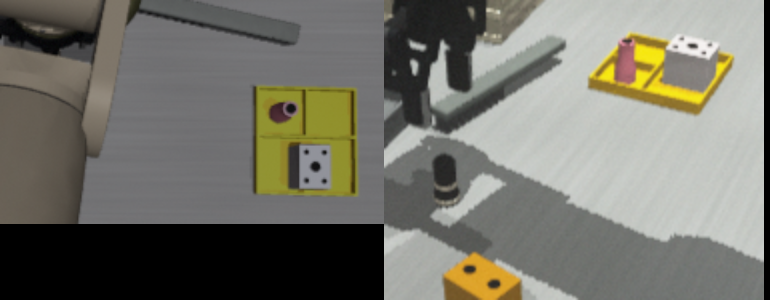

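The pink nozzle stands upright in the left small pocket (side crop 626,60), aluminium beside it (690,62). Now the cap (446,180).

```bash
python3 -m jog '[[0,0,0,0,0,0.05,70],[0,0,0,0,0,0.028,70],[0,0,0,0,0,0,70],[0,0,0,0,0,0,5],[0,0,0,0,0,0,5],[0,0,0,0,0,0,5],[0,0,0,0,0,0,5],[0,0,0,0,0,0,5],[0,0,0,0,0,0,5],[0,0,0,0,0,0,5]]' 25; python3 -m jog '[[0,0,0,0,0,-0.02,5],[0,0,0,0,0,-0.05,5],[0,0,0,0,0,-0.05,5],[0,0,0,0,0,0,5]]'; python3 to.py .6002 -.3355 .12 89
```

```text
time_s: 28.0
position: [0.6715, -0.008, 0.0186]
tool_rot: [[-1.0, 0.02, 0.003], [0.02, 1.0, -0.001], [-0.003, -0.001, -1.0]]
ft_force: [-1.5, 0.0, 7.0]
grip_width: 0.0189
gripper_force: 24.5
time_s: 28.5
position: [0.6724, -0.0081, 0.1419]
tool_rot: [[-1.0, 0.02, 0.009], [0.02, 1.0, -0.002], [-0.009, -0.002, -1.0]]
ft_force: [-0.3, 0.2, -0.8]
grip_width: 0.0192
gripper_force: 24.6
turn [-0.0015  0.009  -0.0022] then shift [ 0.0665 -0.3286  0.0219]
```

```bash
python3 -m jog '[[0,0,0,0.01,-0.047,0,5],[0,0,0,0.01,-0.047,0,5],[0,0,0,0.01,-0.047,0,5],[0,0,0,0.01,-0.047,0,5],[0,0,0,0.01,-0.047,0,5],[0,0,0,0.01,-0.047,0,5],[0,0,0,0.006,-0.047,0,5],[0,0,0,0,0,0.04,5],[0,0,0,0,0,0,5],[0,0,0,0,0,0,5]]'; python3 to.py .6002 -.3355 .0215 89
```

```text
time_s: 29.75
position: [0.5987, -0.3351, 0.0978]
tool_rot: [[-1.0, 0.019, 0.001], [0.019, 1.0, -0.0], [-0.001, -0.0, -1.0]]
ft_force: [-0.7, 0.2, 0.0]
grip_width: 0.0189
gripper_force: 24.7
turn [-0.0005  0.0007 -0.0016] then shift [-0.0015 -0.0003  0.0763]
```

```bash
python3 -m jog '[[0,0,0,-0.0015,-0.0005,0.04,5],[0,0,0,0,0,0.02,5],[0,0,0,0,0,0.01,5],[0,0,0,0,0,0.003,5],[0,0,0,0,0,0.0025,5],[0,0,0,0,0,0,5],[0,0,0,0,0,0,5]]';python3 -m jog '[[0,0,0,0,0,0,42],[0,0,0,0,0,0,42],[0,0,0,0,0,0,42],[0,0,0,0,0,-0.03,42],[0,0,0,0,0,-0.05,42],[0,0,0,0,0,-0.04,42],[0,0,0,0.03,0.05,0,42],[0,0,0,0.04,0.05,0,42],[0,0,0,0.04,0.05,0,42],[0,0,0,0.04,0.05,0,42]]';python3 -m jog '[[0,0,0,0.04,0.05,0,42],[0,0,0,0,0.05,0,42],[0,0,0,0,0,0,42],[0,0,0,0,0,0,42]]'; python3 - <<'E'
from rig import optics
import cv2,numpy as np
t=optics.get_image("top")["pixels"][150:350,100:550,::-1];s=optics.get_image("side")["pixels"][130:480,180:440,::-1]
t=cv2.resize(t,None,fx=1.1,fy=1.1)
o=np.zeros((350,760,3),np.uint8);o[:220,:495]=t;o[:350,495:755]=s;cv2.imwrite("pics/p9.png",o)
E
```

```text
time_s: 30.62
position: [0.5999, -0.3362, 0.0218]
tool_rot: [[-1.0, 0.02, 0.001], [0.02, 1.0, -0.001], [-0.001, -0.001, -1.0]]
ft_force: [0.2, -0.5, -0.1]
grip_width: 0.019
gripper_force: 24.7
time_s: 31.88
position: [0.4551, -0.1352, 0.1415]
tool_rot: [[-1.0, 0.02, 0.001], [0.02, 1.0, -0.0], [-0.001, -0.0, -1.0]]
ft_force: [0.3, 0.2, -0.2]
grip_width: 0.0358
gripper_force: 0.0
time_s: 32.38
position: [0.4198, -0.0376, 0.1415]
tool_rot: [[-1.0, 0.019, 0.001], [0.019, 1.0, -0.001], [-0.001, -0.001, -1.0]]
ft_force: [0.3, -0.4, 0.1]
grip_width: 0.0358
gripper_force: 0.0
```

View pics/p9.png

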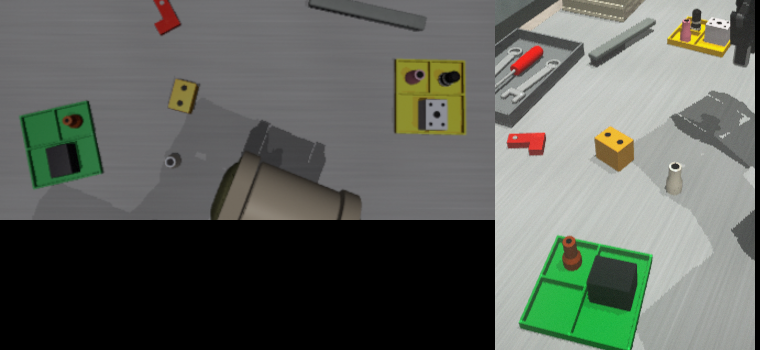

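All five parts stand upright in their pockets: yellow tray (top crop 430,97), green tray (62,143). The brass block (183,95) and white nozzle (172,160) have not moved.

```bash
python3 -c "from rig import job; print(job.close_job())"
```

```text
the job is handed in; nothing more can be done
None
```

I made up both weld kits and handed the job in at about 32 s; the last picture shows all five parts upright in the right pockets and the white nozzle and brass block unmoved, but the hand-in returned no verdict.

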